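Nip a reel foot in the vise and push it up to the scribed line

ROBOT

A 6-joint arm with a two-finger parallel gripper is mounted at the origin on the work surface. World frame = base frame: x ahead of the robot, y to its left, z up, the work surface at z = 0. Lengths are in m, angles in rad, forces in N, time in s.
With the tool pointing down it reaches from about 0.3 to 0.75 m from the base axis. Payload 8.5 kg.
Tool frame: the origin (TCP) lies midway between the tips of the shut fingers; the grasp point (between the pads) lies 19 mm behind it; z points along the fingers, y is the direction in which the jaws open and shut (so a half turn about z gives the same grasp; the last joint's range is limited). The gripper opens to 85 mm and grips with 20 to 120 N. Pads are 22 mm wide; open, the fingers measure 114 mm over their backs; the gripper's body (76 mm by 85 mm) begins 54 mm behind the grasp point. The pads swing forward as they close: fully open they stand 13 mm farther back than shut.
Start: joints at [-1.473, 0.381, 1.297, -0, 1.464, -0.215], TCP at [0.169, -0.523, 0.231] pointing down, gripper open.
Joint ranges: [-3.11, 3.11], [-0.89, 2.33], [0.22, 2.48], [-1.42, 4.56], [0.17, 2.85], [-2.88, 2.88]. Speed limits (rad/s): [2.39, 2.39, 3.14, 3.14, 3.14, 3.14].

INTERFACE

Orientations are given as [roll, pitch, yaw] about the fixed x, y, z axes, in that order (R = Rz(yaw) Ry(pitch) Rx(roll)).
In Python, from station import monitor, optics, job, models gives the robot as it stands.
- The arm moves only by the tool arm_command, never from a script. Its argument "deltas" is a list of rows, each a list of 3 entries, a list of its own where there are three numbers: the shift along the tool's x, y, z in m, then the turn, a rotation vector about the tool's x, y, z in rad, then the finger opening in m, from 0 to 0.0854. In form: [[[dx, dy, dz], [ax, ay, az], gripper], ...]. A call has exactly 10 rows; each row is the pose to reach, as a shift and turn from the pose commanded when the call began, along the tool's axes at that moment; what a row does not reach only later rows make up. A row lasts 1/12 s, in which the tool goes at most 41.7 mm and 7.16 degrees, less where a joint would pass 70% of its speed; a pose out of reach is approached as far as the arm can. A call with a gripper value outside its range is refused whole. The fingers move at their own pace and stop on an object; "grip_force" is the grip in N (left out, the last holds). Time passes only in rows, so rows that repeat a pose let the fingers close, or fill a call up. It gives the time, the measured TCP pose, the force and the opening at its end, in the units of the state.
- monitor.read_state(): the state, without advancing time (a new reading comes with each control period).
- optics.read_camera(name): name is "scene" or "top" or "wrist"; returns (picture, depth): 400x640x3 uint8, red, green, blue; 400x640 float32, m along the optical axis (not along the pixel's ray), 0 where there is no reading.
- optics.camera_params(name): a dict with "intrinsics" (3x3 intrinsics, pixels), "R" (3x3) and "t" (3): a world point X has camera coordinates R X + t. Camera axes: x right, y down, z forward; pixel columns grow to the right and rows downward; lengths in m; the calibration is good to about 2 mm. A picture is of the moment at which its call begins: read the wrist's pose just before it. camera_params takes no time and is no camera call; for the wrist camera it gives the pose at the moment of the call.
- job.hand_in(): hands the job in, once; it reports no verdict.
Trained networks look in the newest picture that a camera, given by its name, has taken for a name from the list of things; names that differ only in an ending like _2 or _b are one class to them, and where a whole thing is asked for, a point or a joint stands for the part that bears it (a point fixed in the world has none). Each returns a list of dicts, best first, with "conf" (0 to 1); they miss things now and then, are a little off and sometimes report something else, mostly with a low value. They report only what shows in the picture. A call takes as long as a camera call. They do not tell look-alikes from the thing itself.
- models.spot_in(target, camera): "bbox" ([centre column, centre row, width, height] in pixels, round what is visible of it).
- models.silhouettes(target, camera): "mask" (400x640 bool, what is visible of it) and "bbox" ([centre column, centre row, width, height] in pixels, round what is visible of it).
- models.pinpoint(target, camera): "at" ([column, row] in pixels: a listed point, or the origin of a listed thing).
The state is a dict: "t": time; "joint_positions": joint angles; "qvel": joint speeds; "joint_efforts": joint torques, N m; "position": TCP position; "eef_rot": TCP orientation; "force": force on the tool from outside, world axes, zero at the start; "torque": the same for the moment, N m; "grip_width": finger opening in m.
Only numpy, scipy, OpenCV 4.12 (cv2) and the standard library are available. Lean on these libraries where they do the work, as an engineer would, in place of code of your own. Each camera call takes 0.05 s, during which the arm holds its last target.

TASK

Push the vise's sliding jaw up until it nips the brass reel foot squarely against the fixed jaw with about 10 N (never over 25 N), and leave the jaw there. Then push the nipped foot by its tail, again with no more than 25 N, along between the jaws until its front edge meets the white line scribed on the fixed jaw; nothing stops it there, so do not run it past the line. Leave the foot lying flat with the jaw still closed up to it, and the small parts on the shelf undisturbed.

Things in the scene. Friction and masses are not known exactly. Their poses are not given: they have to be found in the camera images.
- vise: Dark cast-iron vise, fixed to the shelf; origin on the shelf under the origin of fixed_jaw, same axes. Its flat bed, 45 mm above the shelf, reaches from x -120 to +40 mm and y -135 to +65 mm; its foot flange (12 mm high) 20 mm further in y. A small fixed crank with a cross bar stands out in front to x -148 mm, all at least 13 mm below the bed; it need not be turned.
- fixed_jaw: Fixed jaw of the vise: steel-faced block 80 mm long (y), 32 mm thick (x), 22 mm tall, standing on the bed. Origin: on the bed (45 mm above the shelf), at the middle of the jaw's gripping face. x points from the gripping face into the fixed jaw (the closing direction), y along the jaws (the direction the foot is to be pushed), z up.
- jaw (a joint): Travel of the sliding jaw towards the fixed jaw, m: at 0 the jaws are 50 mm apart, so the gap is 50 mm minus this value; it is 0.034 when closed on the 16 mm foot. The jaw is a quick-release one: it slides with a steady drag of about 8 N (to be added to the nip when pushing it) and stays where it is left; let go, it keeps up to about 8 N of the nip. All contacts are hard.
- jaw_back (a point): Middle of the back face of the sliding jaw (the face to push on), 11 mm above the bed. The sliding jaw is 80 mm long (y), 26 mm thick (x), 22 mm tall; axes as fixed_jaw.
- line (a point): Where the white scribed line on the fixed jaw crosses the top edge of its gripping face: 30 mm along +y from the jaw's middle, 22 mm above the bed; axes as fixed_jaw. The line runs along x over the jaw's top and down its face, and is 2 mm wide; its middle counts. The fixed jaw is the one away from the crank.
- foot: The loose brass reel foot, about 0.3 kg: a straight bar 16 mm wide (x), 90 mm long (y), 20 mm tall, lying on the bed between the open jaws, with its tail standing out beyond them; a stem and small saddle 14 x 34 mm on its middle rise to 41 mm. Origin: centre of its underside; y points from tail to front edge, z up.
- foot_edge (a point): Middle of the foot's front edge (+y end), at the top of the bar, 20 mm above the bed; axes as foot. This edge must come to the line.
- foot_tail (a point): Centre of the foot's flat tail end face (-y end), 10 mm above the bed; axes as foot. Push here along +y; when the edge is at the line this face still stands 20 mm out beyond the ends of the jaws. Nipped, the foot drags with up to about 14 N, less if the nip eases as it slides.
- guide_a: Bystander: white ceramic rod guide ring standing on a steel foot 36 x 12 mm, 36 mm tall; origin at the centre of its underside.
- guide_b: Bystander: a second, like white ceramic rod guide.
- spoon: Bystander: flat chrome spoon lure, 66 x 26 x 4 mm; origin at the centre of its underside.
- cap: Bystander: round walnut rod-end cap, 32 mm across, 24 mm tall; origin at the centre of its underside.
Mind the look-alikes: they are no part of the job. Of the things like the foot, leave any that is pink; of the rest the larger one is meant.

How it is judged:
By the outcome, as a careful person would: the job done as asked, in the order asked, and still so for the second after the job is handed in, with the robot touching nothing.
It also fails if it takes over 72 s, if anything falls off the work surface, if the arm or the gripper's body presses on something with over 40 N, if the wrist force passes 120 N, or if a joint passes its speed limit or range.

## Working session

There is one attempt and no reset: what is moved stays moved. The work goes in short steps, Python scripts to look and compute and a tool call to move; the robot and the scene stay as the last step left them, time stands still between calls to the robot, and variables do not carry over. Pictures are saved under pics/ and viewed, and the job is handed in when it is done.

Besides the shell and the picture viewer there is one more tool, called after "Call:" as name(argument=value, ...) on one line, values as JSON. arm_command: Moves the arm, as the interface text tells. Its arguments: {"type":"object","properties":{"deltas":{"type":"array","items":{"type":"array"}},"grip_force":{"type":"number"}},"required":["deltas"]}

```bash
mkdir -p pics; ls; cat > h.py <<'E'
import numpy as np, cv2
from station import monitor, optics, job, models
def cam(n):
    p=optics.camera_params(n); return np.array(p["intrinsics"]),np.array(p["R"]),np.array(p["t"])
def ray_z(n,px,z,P=None):
    K,R,t=P or cam(n); d=R.T@np.linalg.inv(K)@np.array([px[0],px[1],1.]); c=-R.T@t
    return c+d*(z-c[2])/d[2]
def proj(n,X,P=None):
    K,R,t=P or cam(n); u=K@(R@np.array(X)+t); return u[:2]/u[2]
def cloud(n,depth,P=None):
    K,R,t=P or cam(n); h,w=depth.shape; v,u=np.mgrid[:h,:w]
    c=np.stack([(u-K[0,2])/K[0,0]*depth,(v-K[1,2])/K[1,1]*depth,depth],-1)
    return (c-t)@R
E
python3 - <<'E'
from h import *
print(monitor.read_state())
for n in ["scene","top","wrist"]:
    im,d=optics.read_camera(n); cv2.imwrite(f"pics/{n}0.png",im[:,:,::-1]); np.savez(f"{n}0.npz",im=im,d=d)
    K,R,t=cam(n); print(n,K.tolist(),(-R.T@t).round(3))
    for tg in ["jaw_back","line","foot_edge","foot_tail","foot","fixed_jaw"]:
        print(tg,[(np.round(r["at"],1).tolist(),round(r["conf"],2)) for r in models.pinpoint(tg,n)[:4]])
E
```

```text
pics
{'t': 0.0, 'joint_positions': array([-1.47328568e+00,  3.81204874e-01,  1.29825705e+00,  2.95172759e-05,
        1.46361980e+00, -2.15309088e-01]), 'qvel': array([ 0.00157395,  0.00040066,  0.00122166, -0.00163074,  0.00114661,
        0.00038926]), 'joint_efforts': array([-3.61836544e-03, -4.48471749e+01, -2.31276870e+01, -3.46164334e-04,
        4.85454555e-03,  6.62519597e-06]), 'position': array([ 0.16922954, -0.52300806,  0.23070827]), 'eef_rot': array([-3.14014423e+00, -3.46805386e-04,  3.12816303e-01]), 'force': array([ 0.49476994, -1.04219208, -0.31665631]), 'torque': array([-0.01765021,  0.00688387, -0.00592334]), 'grip_width': 0.08518451551500614}
scene [[502.7372473147011, 0.0, 327.646604675852], [0.0, 502.7372473147011, 200.81067348338104], [0.0, 0.0, 1.0]] [1.036 0.453 0.735]
jaw_back [([385.9, 189.2], 0.82), ([453.3, 246.6], 0.54)]
line [([277.4, 264.1], 0.5)]
foot_edge [([249.4, 223.6], 0.84), ([375.4, 210.9], 0.69), ([277.8, 164.9], 0.58)]
foot_tail [([227.0, 251.9], 0.81), ([274.9, 141.6], 0.66), ([329.0, 197.1], 0.57)]
foot [([235.9, 238.7], 0.88), ([353.0, 208.9], 0.85), ([278.0, 158.1], 0.65), ([438.3, 289.6], 0.37)]
fixed_jaw [([370.4, 226.7], 0.82)]
top [[509.16028581691114, 0.0, 325.1345732852592], [0.0, 509.16028581691114, 196.43333003846388], [0.0, 0.0, 1.0]] [0.408 0.066 0.992]
jaw_back [([311.2, 263.1], 0.56)]
line [([276.1, 231.7], 0.62)]
foot_edge [([303.5, 236.4], 0.88), ([375.8, 158.6], 0.63), ([425.7, 223.6], 0.57), ([296.5, 230.7], 0.42)]
foot_tail [([345.4, 216.4], 0.83), ([468.8, 247.6], 0.55)]
foot [([443.7, 237.5], 0.97), ([372.5, 145.9], 0.77), ([321.1, 227.9], 0.63)]
fixed_jaw [([296.3, 229.1], 0.6)]
wrist [[344.0538637253758, 0.0, 322.8496124682696], [0.0, 344.0538637253758, 197.32926689660417], [0.0, 0.0, 1.0]] [ 0.232 -0.503  0.375]
jaw_back []
line []
foot_edge []
foot_tail []
foot []
fixed_jaw []
```

View pics/scene0.png

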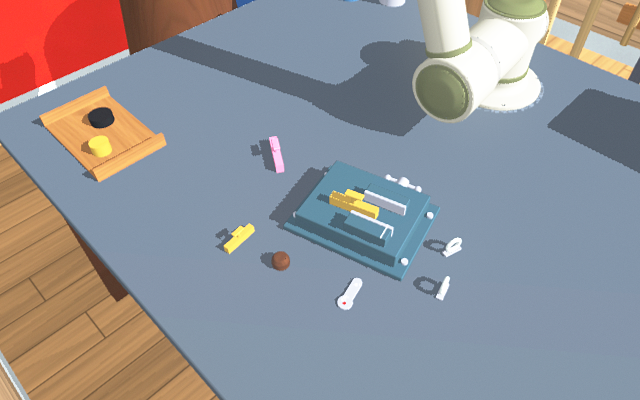

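View pics/top0.png

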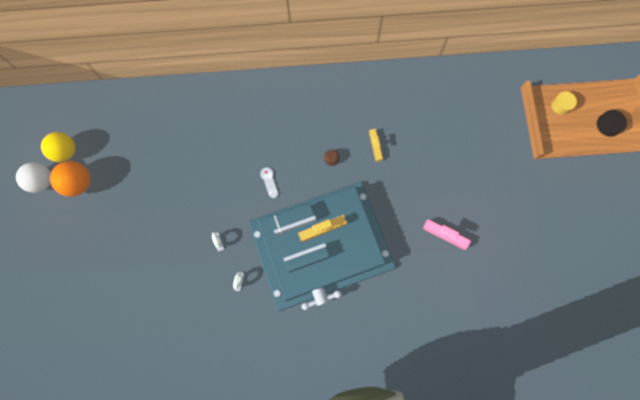

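```bash
python3 - <<'E'
from h import *
a=np.load("top0.npz");im=a["im"]
c=im[170:290,230:390];cv2.imwrite("pics/topcrop0.png",cv2.resize(c,None,fx=5,fy=5,interpolation=cv2.INTER_CUBIC)[:,:,::-1])
E
```

```text
(no output)
```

View pics/topcrop0.png

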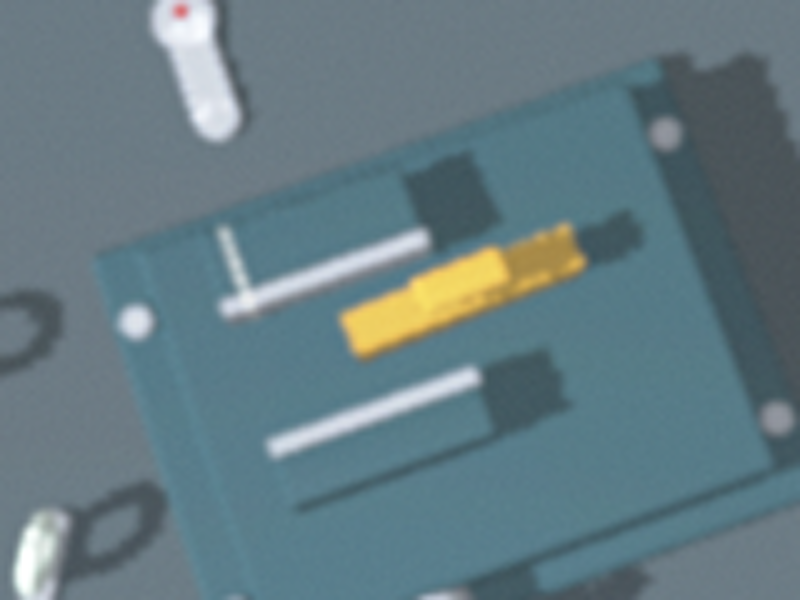

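The top view shows the vise centred at about (320,245). The brass foot lies between its jaws at about (322,228), with the tail to the right, and the scribed line is at about (278,222). The smaller yellow foot (376,145) and the pink one are decoys. Next I'll measure the poses.

```bash
python3 - <<'E'
from h import *
for n in ["top","scene"]:
    a=np.load(n+"0.npz");im=a["im"];d=a["d"];C=cloud(n,d)
    hsv=cv2.cvtColor(im,cv2.COLOR_RGB2HSV)
    reg=(C[...,0]>.2)&(C[...,0]<.5)&(C[...,1]>-.08)&(C[...,1]<.2)&(d>0)
    z=C[...,2]
    print(n,"bed z",np.histogram(z[reg],bins=np.arange(-.005,.1,.005))[0])
    yel=(hsv[...,0]>15)&(hsv[...,0]<35)&(hsv[...,1]>120)&reg&(z>.055)
    for nm,m in [("foot",yel),("foot bar",yel&(z<.072)),("saddle",yel&(z>.076)),("jaws",reg&~yel&(z>.062)&(z<.073))]:
        nn,lab,st,cen=cv2.connectedComponentsWithStats(m.astype(np.uint8),connectivity=8)
        for i in range(1,nn):
            if st[i,4]<40: continue
            P=C[lab==i]; r=cv2.minAreaRect(P[:,:2].astype(np.float32)*1000)
            print(n,nm,st[i,4],"z",np.median(P[:,2]).round(4),"rect",np.round(r[0],1),np.round(r[1],1),round(r[2],1))
            print(np.round(cv2.boxPoints(r),1).tolist())
E
```

```text
top bed z [9408 6068  225  694   58   29  140  162   78  758  471    0    0    0
    0    0    0    0    0    0]
scene bed z [3660 6797   26  228   42   15   78   88   53  261  449    1    0   13
   37   60   49   72   65   71]
scene jaws 86 z 0.0692 rect [289.2  27.8] [ 8.3 70.5] 5.0
[[282.0, 62.599998474121094], [288.1000061035156, -7.599999904632568], [296.3999938964844, -6.900000095367432], [290.29998779296875, 63.29999923706055]]
```

```bash
python3 - <<'E'
from h import *
a=np.load("top0.npz");d=a["d"];C=cloud("top",d)
K,R,t=cam("top");print(R.round(3))
print((d[180:300:8,240:400:10]*1000).astype(int))
for p in [(320,245),(322,228)]: print(ray_z("top",p,.045))
v=cv2.normalize(np.where(d>0,d,d.max()),None,0,255,cv2.NORM_MINMAX).astype(np.uint8);
print(proj("top",[0,0,0]),proj("top",[.4,0,0]))
E
```

```text
[[-0.075 -0.997 -0.007]
 [-0.967  0.074 -0.242]
 [ 0.242 -0.012 -0.97 ]]
[[1032 1033 1029 1030 1032 1032 1031 1028 1031 1034 1029 1030 1030 1029
  1029 1029]
 [1027 1026 1029 1024 1027 1027 1024 1026 1029 1031 1025  979 1012 1025
  1025 1025]
 [1025 1021 1024 1024 1019 1023 1023 1021 1008  974  975  976 1006 1023
  1021 1024]
 [1021 1018 1020 1019 1018 1018 1005  950  970  976  975  975  968 1007
  1017 1018]
 [1020 1017 1015 1013  972  946  946  943  967  965  969  967  970 1002
  1016 1014]
 [1013 1009  967  965  943  947  942  942  965  926  944  964  963  996
  1009 1009]
 [1007 1007  962  962  939  943  962  942  915  941  961  960  961  957
   997 1008]
 [1005 1005  990  959  960  956  940  937  954  956  961  952  958  956
   991 1002]
 [ 998  999  988  956  955  953    0  956  957  948  954  952  954  955
   987  996]
 [ 998  996  983  947  951  952  929  927  927  950  950  949  947  948
   952  995]
 [ 987  992  993  981  948  922  925  928  929  946  948  947  946  947
   945  978]
 [ 989  991  992  976  945  921  933  945  942  944  942  944  940  940
   975  978]
 [ 971  987  985  970  939  939  940  940  937  939  937  940  974  971
   982  982]
 [ 978  984  979  970  934  939  936  935  935  946  966  971  980  981
   977  976]
 [ 976  980  977  975  962  933  932  954  944  967  949  975  974  975
   974  973]]
[0.55067356 0.07119957 0.045     ]
[0.58260732 0.06508696 0.045     ]
[385.79851505 566.91138772] [363.79257248 324.7388956 ]
```

```bash
cat > seg.py <<'E'
from h import *
def seg(n,im,d):
    C=cloud(n,d);hsv=cv2.cvtColor(im,cv2.COLOR_RGB2HSV);z=C[...,2]
    reg=(C[...,0]>.44)&(C[...,0]<.68)&(C[...,1]>-.06)&(C[...,1]<.2)&(d>0)
    yel=(hsv[...,0]>15)&(hsv[...,0]<35)&(hsv[...,1]>110)&reg&(z>.048)
    bed=reg&(z>.036)&(z<.052)
    print(n,"bed med",np.median(z[bed]).round(4),"table",np.median(z[reg&(z<.008)]).round(4))
    for nm,m in [("bed",bed),("foot bar",yel&(z<.073)),("saddle",yel&(z>.077)),("jaws",reg&~yel&(z>.061)&(z<.074))]:
        nn,lab,st,cen=cv2.connectedComponentsWithStats(m.astype(np.uint8),connectivity=8)
        for i in range(1,nn):
            if st[i,4]<40: continue
            P=C[lab==i]; r=cv2.minAreaRect(P[:,:2].astype(np.float32)*1000)
            print(n,nm,st[i,4],"z",np.median(P[:,2]).round(4),"rect",np.round(r[0],1),np.round(r[1],1),round(r[2],1))
            print("   ",np.round(cv2.boxPoints(r)).astype(int).tolist())
if __name__=="__main__":
    for n in ["top","scene"]:
        a=np.load(n+"0.npz");seg(n,a["im"],a["d"])
E
python3 seg.py
```

```text
top bed med 0.0446 table -0.0002
top bed 7013 z 0.0446 rect [553.2  68. ] [170.7 200.1] 15.7
    [[444, 141], [498, -51], [663, -5], [608, 187]]
top foot bar 323 z 0.0644 rect [579.4  64.4] [16.7 89.2] 17.4
    [[558, 104], [585, 19], [601, 24], [574, 109]]
top saddle 143 z 0.0857 rect [579.8  64.3] [14.2 33.9] 17.4
    [[568, 78], [578, 46], [592, 50], [581, 83]]
top jaws 733 z 0.0667 rect [602. 118.] [32.8 79.8] 15.3
    [[576, 152], [597, 75], [628, 84], [607, 161]]
top jaws 636 z 0.0666 rect [527.1  97.1] [26.1 79.9] 15.5
    [[504, 132], [525, 55], [550, 62], [529, 139]]
scene bed med 0.0455 table 0.0008
scene bed 5132 z 0.0455 rect [553.9  69. ] [174.2 201.1] 15.9
    [[443, 142], [498, -52], [665, -4], [610, 189]]
scene foot bar 581 z 0.0644 rect [581.2  66.4] [18.9 88.8] 17.7
    [[559, 106], [586, 21], [604, 27], [577, 112]]
scene saddle 132 z 0.086 rect [581.6  66.3] [15.3 32.6] 17.9
    [[569, 80], [579, 48], [594, 53], [584, 84]]
scene jaws 561 z 0.0673 rect [528.9  98.7] [29.3 80.1] 13.8
    [[505, 134], [524, 56], [553, 63], [534, 141]]
scene jaws 782 z 0.0673 rect [603.6 119.5] [35.6 80.5] 14.9
    [[576, 154], [597, 76], [631, 85], [610, 163]]
```

Both cameras agree on these values:
- **Vise:** yaw about 15.5°, gripping-face origin at about (587,114) mm.
- **Jaw:** almost fully open.
- **Foot:** front edge at about y=0, turned about 2° off square.

I'll move above the crank side with the fingers shut.

Call:
arm_command(deltas=[[[0.02,-0.02,0],[0,0,0.01],0],[[0.05,-0.05,0],[0,0,0.02],0],[[0.075,-0.074,0],[0,0,0.03],0],[[0.1,-0.098,0],[0,0,0.042],0],[[0.125,-0.123,0],[0,0,0.042],0],[[0.15,-0.148,0],[0,0,0.042],0],[[0.175,-0.172,0],[0,0,0.042],0],[[0.2,-0.197,0],[0,0,0.042],0],[[0.225,-0.222,0],[0,0,0.042],0],[[0.25,-0.246,0],[0,0,0.042],0]])

```text
t: 1.88
position: [0.3318, -0.2106, 0.2315]
eef_rot: [3.141, -0.0, 0.27]
force: [0.7, -1.3, 0.3]
grip_width: -0.0001
```

```bash
cat > go.py <<'E'
import sys
from h import *
from scipy.spatial.transform import Rotation as Ro
s=monitor.read_state(); x,y,z=map(float,sys.argv[1:4]); yaw=float(sys.argv[4]) if len(sys.argv)>4 else .2705
R=Ro.from_euler("xyz",s["eef_rot"]); 
print("t",round(s["t"],2),"pos",s["position"].round(4),"rot",s["eef_rot"].round(4),"F",s["force"].round(2))
print("delta",R.inv().apply(np.array([x,y,z])-s["position"]).round(4),"rotvec",(R.inv()*Ro.from_euler("xyz",[np.pi,0,yaw])).as_rotvec().round(4))
E
python3 go.py .486 .086 .2
```

```text
t 1.88 pos [ 0.3318 -0.2106  0.2315] rot [ 3.1411e+00 -3.0000e-04  2.7040e-01] F [ 0.68 -1.32  0.28]
delta [ 0.2279 -0.2447  0.0315] rotvec [ 0.0005 -0.0003 -0.0001]
```

Call:
arm_command(deltas=[[[0.025,-0.027,0.003],[0,0,0],0],[[0.05,-0.054,0.006],[0,0,0],0],[[0.075,-0.081,0.01],[0,0,0],0],[[0.1,-0.107,0.014],[0,0,0],0],[[0.125,-0.134,0.018],[0,0,0],0],[[0.15,-0.161,0.022],[0,0,0],0],[[0.175,-0.188,0.026],[0,0,0],0],[[0.2,-0.215,0.03],[0,0,0],0],[[0.222,-0.239,0.031],[0,0,0],0],[[0.228,-0.245,0.031],[0,0,0],0]])

```text
t: 2.72
position: [0.4866, 0.0883, 0.1999]
eef_rot: [-3.141, -0.0, 0.274]
force: [-0.7, -0.3, -1.3]
grip_width: 0.0002
```

```bash
python3 - <<'E'
from h import *
import seg
P=cam("wrist");im,d=optics.read_camera("wrist");cv2.imwrite("pics/wrist1.png",im[:,:,::-1]);np.savez("wrist1.npz",im=im,d=d)
print((-P[1].T@P[2]).round(3)); seg.seg("wrist",im,d)
E
python3 go.py .486 .086 .051
```

```text
[0.551 0.106 0.344]
wrist bed med 0.0462 table 0.0012
wrist bed 35456 z 0.0462 rect [543.2  65.1] [187.7 200. ] 15.8
    [[426, 136], [480, -57], [661, -6], [606, 187]]
wrist foot bar 1656 z 0.0662 rect [579.1  63.3] [16.  90.2] 17.8
    [[558, 104], [585, 18], [600, 23], [573, 109]]
wrist saddle 970 z 0.087 rect [578.8  63.9] [13.9 33.5] 18.2
    [[567, 78], [577, 46], [591, 50], [580, 82]]
wrist jaws 5296 z 0.0681 rect [601.1 117.5] [33. 80.] 16.0
    [[574, 151], [596, 74], [628, 84], [606, 160]]
wrist jaws 3389 z 0.068 rect [526.2  96.4] [26.3 80.1] 15.8
    [[503, 131], [524, 54], [550, 61], [528, 139]]
t 2.77 pos [0.4866 0.0876 0.2   ] rot [-3.141e+00 -3.000e-04  2.743e-01] F [-1.42  0.58  0.08]
delta [-0.001   0.0014  0.149 ] rotvec [-0.0006 -0.0003  0.0038]
```

View pics/wrist1.png

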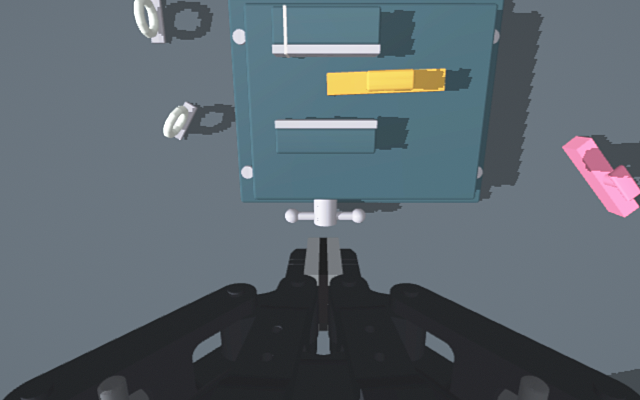

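The wrist view shows clear space between the fingers (322,240) and the jaw's back (326,152). The crank is below the bed. I'll descend behind the jaw.

Call:
arm_command(deltas=[[[0,0.001,0.02],[0,0,0],0],[[0,0.002,0.04],[0,0,0],0],[[0,0.002,0.06],[0,0,0],0],[[0,0.002,0.08],[0,0,0],0],[[0,0.002,0.1],[0,0,0],0],[[0,0.002,0.12],[0,0,0],0],[[0,0.002,0.135],[0,0,0],0],[[0,0.002,0.143],[0,0,0],0],[[0,0.002,0.146],[0,0,0],0],[[0,0.002,0.146],[0,0,0],0]])

```text
t: 3.6
position: [0.486, 0.0823, 0.0543]
eef_rot: [-3.142, 0.0, 0.27]
force: [-0.3, 0.3, 0.4]
grip_width: -0.0001
```

Call:
arm_command(deltas=[[[0.001,0,0],[0,0,0],0],[[0.003,0,0],[0,0,0],0],[[0.005,0,0],[0,0,0],0],[[0.007,0,0],[0,0,0],0],[[0.009,0,0],[0,0,0],0],[[0.01,0,0],[0,0,0],0],[[0.011,0,0],[0,0,0],0],[[0.012,0,0],[0,0,0],0],[[0.013,0,0],[0,0,0],0],[[0.013,0,0],[0,0,0],0]])

```text
t: 4.43
position: [0.4988, 0.0863, 0.0543]
eef_rot: [3.142, -0.0, 0.271]
force: [-0.3, 0.0, 0.6]
grip_width: -0.0001
```

```bash
cat > st.py <<'E'
from h import *
s=monitor.read_state();c,n=np.cos(.2755),np.sin(.2755)
r=(s["position"][:2]-[.5866,.1139])*1000;f=s["force"]
print("t",round(s["t"],2),"vise xy mm",np.round([r[0]*c+r[1]*n,-r[0]*n+r[1]*c],2),"z",s["position"][2].round(4),"rot",s["eef_rot"].round(4),"F vise",np.round([f[0]*c+f[1]*n,-f[0]*n+f[1]*c,f[2]],2))
E
python3 st.py
```

```text
t 4.43 vise xy mm [-91.99  -2.64] z 0.0543 rot [ 3.1416e+00 -1.0000e-04  2.7090e-01] F vise [-0.25  0.08  0.56]
```

Call:
arm_command(deltas=[[[0.001,0,0],[0,0,0],0],[[0.002,0,0],[0,0,0],0],[[0.003,0,0],[0,0,0],0],[[0.004,0,0],[0,0,0],0],[[0.005,0,0],[0,0,0],0],[[0.006,0,0],[0,0,0],0],[[0.007,0,0],[0,0,0],0],[[0.008,0,0],[0,0,0],0],[[0.009,0,0],[0,0,0],0],[[0.01,0,0],[0,0,0],0]])

```text
t: 5.27
position: [0.5067, 0.0886, 0.0543]
eef_rot: [-3.141, 0.004, 0.271]
force: [-7.1, -4.8, 5.5]
grip_width: -0.0
```

```bash
python3 st.py
```

```text
t 5.27 vise xy mm [-83.73  -2.62] z 0.0543 rot [-3.1414  0.004   0.2711] F vise [-8.15 -2.66  5.54]
```

Call:
arm_command(deltas=[[[0.001,0,0],[0,0,0],0],[[0.002,0,0],[0,0,0],0],[[0.003,0,0],[0,0,0],0],[[0.004,0,0],[0,0,0],0],[[0.005,0,0],[0,0,0],0],[[0.006,0,0],[0,0,0],0],[[0.007,0,0],[0,0,0],0],[[0.008,0,0],[0,0,0],0],[[0.009,0,0],[0,0,0],0],[[0.01,0,0],[0,0,0],0]])

```text
t: 6.1
position: [0.5163, 0.0913, 0.0543]
eef_rot: [-3.141, 0.004, 0.271]
force: [-7.4, -3.6, 5.5]
grip_width: -0.0004
```

```bash
python3 st.py
```

```text
t 6.1 vise xy mm [-73.78  -2.61] z 0.0543 rot [-3.1413  0.0041  0.2711] F vise [-8.11 -1.45  5.5 ]
```

Call:
arm_command(deltas=[[[0.001,0,0],[0,0,0],0],[[0.002,0,0],[0,0,0],0],[[0.003,0,0],[0,0,0],0],[[0.004,0,0],[0,0,0],0],[[0.005,0,0],[0,0,0],0],[[0.006,0,0],[0,0,0],0],[[0.007,0,0],[0,0,0],0],[[0.008,0,0],[0,0,0],0],[[0.009,0,0],[0,0,0],0],[[0.01,0,0],[0,0,0],0]])

```text
t: 6.93
position: [0.5257, 0.094, 0.0543]
eef_rot: [-3.141, 0.005, 0.271]
force: [-10.1, -5.1, 6.4]
grip_width: 0.0004
```

```bash
python3 st.py
```

```text
t 6.93 vise xy mm [-64.03  -2.62] z 0.0543 rot [-3.1413  0.0047  0.2711] F vise [-11.14  -2.18   6.42]
```

Call:
arm_command(deltas=[[[0.001,0,0],[0,0,0],0],[[0.002,0,0],[0,0,0],0],[[0.003,0,0],[0,0,0],0],[[0.004,0,0],[0,0,0],0],[[0.005,0,0],[0,0,0],0],[[0.006,0,0],[0,0,0],0],[[0.007,0,0],[0,0,0],0],[[0.008,0,0],[0,0,0],0],[[0.008,0,0],[0,0,0],0],[[0.008,0,0],[0,0,0],0]])

```text
t: 7.77
position: [0.5335, 0.0961, 0.0543]
eef_rot: [-3.141, 0.004, 0.271]
force: [-8.4, -2.5, 6.2]
grip_width: 0.0
```

```bash
python3 - <<'E'
from h import *
import seg
im,d=optics.read_camera("top");cv2.imwrite("pics/top2.png",cv2.resize(im[170:290,230:390],None,fx=5,fy=5,interpolation=cv2.INTER_CUBIC)[:,:,::-1]);seg.seg("top",im,d)
E
python3 st.py
```

```text
top bed med 0.0446 table -0.0001
top bed 2033 z 0.0446 rect [574.6   8.6] [160.1  74.1] 15.4
    [[488, 23], [507, -48], [662, -6], [642, 66]]
top bed 44 z 0.0447 rect [525.6  57.3] [17.3 32.7] 42.6
    [[508, 64], [530, 39], [543, 51], [521, 75]]
t 7.82 vise xy mm [-55.93  -2.67] z 0.0543 rot [-3.1413  0.0043  0.271 ] F vise [-9.39 -1.52  6.3 ]
```

View pics/top2.png

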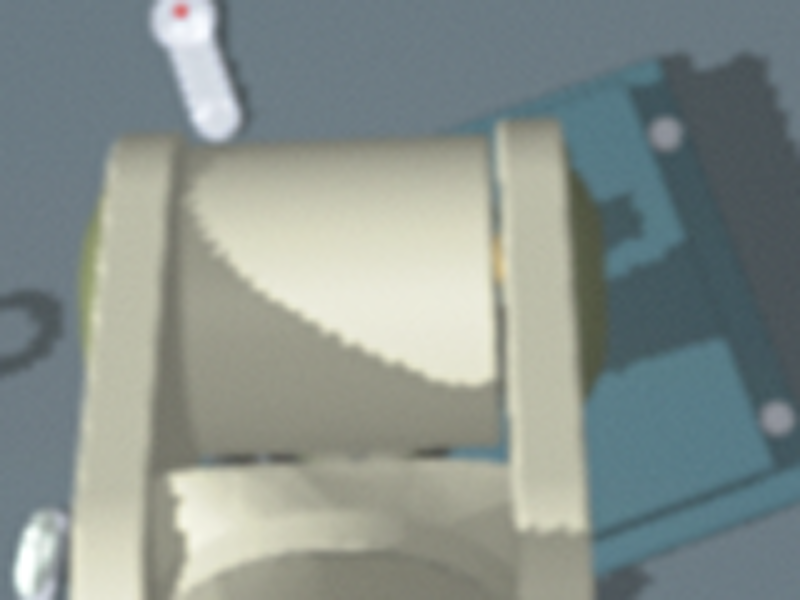

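The top view is hidden by the arm, so I'll go on in small steps watching the force.

Call:
arm_command(deltas=[[[0.0004,0,0],[0,0,0],0],[[0.0008,0,0],[0,0,0],0],[[0.0012,0,0],[0,0,0],0],[[0.0016,0,0],[0,0,0],0],[[0.002,0,0],[0,0,0],0],[[0.0024,0,0],[0,0,0],0],[[0.0028,0,0],[0,0,0],0],[[0.003,0,0],[0,0,0],0],[[0.003,0,0],[0,0,0],0],[[0.003,0,0],[0,0,0],0]])

```text
t: 8.65
position: [0.536, 0.0969, 0.0543]
eef_rot: [-3.141, 0.005, 0.271]
force: [-9.9, -3.5, 7.9]
grip_width: 0.0004
```

```bash
python3 - <<'E'
from h import *
import seg
im,d=optics.read_camera("wrist");cv2.imwrite("pics/wrist3.png",im[:,:,::-1]);seg.seg("wrist",im,d)
E
python3 st.py
```

```text
wrist bed med 0.0461 table 0.001
wrist bed 69899 z 0.0461 rect [559.3  69.5] [156.4 200.1] 15.6
    [[457, 145], [511, -48], [662, -6], [608, 187]]
wrist bed 276 z 0.046 rect [484.8  81.9] [15.5  6.8] 12.1
    [[476, 84], [478, 77], [493, 80], [492, 87]]
wrist bed 364 z 0.046 rect [466.6 139.4] [ 7.6 21.5] 51.3
    [[456, 143], [473, 130], [477, 136], [461, 149]]
wrist bed 402 z 0.0461 rect [498.2  22.1] [24.6  7.4] 68.1
    [[490, 12], [497, 9], [506, 32], [499, 35]]
wrist foot bar 6715 z 0.066 rect [590.8  66.5] [16.2 90.6] 15.4
    [[571, 108], [595, 21], [611, 25], [587, 112]]
wrist saddle 4190 z 0.0869 rect [590.8  67.3] [13.9 34.2] 15.5
    [[580, 82], [589, 49], [602, 53], [593, 86]]
wrist jaws 20046 z 0.068 rect [601.4 117.6] [32.8 81.7] 15.8
    [[574, 152], [597, 74], [628, 83], [606, 161]]
wrist jaws 12997 z 0.068 rect [555.9 105.5] [30.9 80.2] 15.9
    [[530, 140], [552, 63], [582, 71], [560, 148]]
t 8.7 vise xy mm [-53.3   -2.64] z 0.0543 rot [-3.1412  0.0053  0.2711] F vise [-10.59  -1.54   6.74]
```

View pics/wrist3.png

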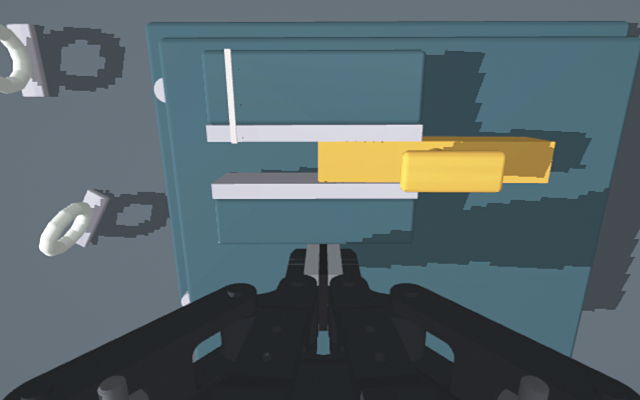

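The wrist view shows the foot squared up and all but nipped. Its front edge is at column 318 and the line is at column 233.

Call:
arm_command(deltas=[[[0.0002,0,0],[0,0,0],0],[[0.0004,0,0],[0,0,0],0],[[0.0006,0,0],[0,0,0],0],[[0.0008,0,0],[0,0,0],0],[[0.001,0,0],[0,0,0],0],[[0.0012,0,0],[0,0,0],0],[[0.0012,0,0],[0,0,0],0],[[0.0012,0,0],[0,0,0],0],[[0.0012,0,0],[0,0,0],0],[[0.0012,0,0],[0,0,0],0]])

```text
t: 9.53
position: [0.5362, 0.0969, 0.0542]
eef_rot: [-3.141, 0.008, 0.271]
force: [-14.7, -6.3, 9.9]
grip_width: -0.0001
```

```bash
python3 st.py
```

```text
t 9.53 vise xy mm [-53.07  -2.63] z 0.0542 rot [-3.1411  0.0076  0.2713] F vise [-15.84  -2.1    9.89]
```

Call:
arm_command(deltas=[[[0.0001,0,0],[0,0,0],0],[[0.0002,0,0],[0,0,0],0],[[0.0003,0,0],[0,0,0],0],[[0.0004,0,0],[0,0,0],0],[[0.0004,0,0],[0,0,0],0],[[0.0004,0,0],[0,0,0],0],[[0.0004,0,0],[0,0,0],0],[[0.0004,0,0],[0,0,0],0],[[0.0004,0,0],[0,0,0],0],[[0.0004,0,0],[0,0,0],0]])

```text
t: 10.37
position: [0.5363, 0.097, 0.0542]
eef_rot: [-3.141, 0.008, 0.271]
force: [-15.6, -7.7, 12.0]
grip_width: -0.0003
```

```bash
python3 st.py; python3 - <<'E'
from h import *
import seg
im,d=optics.read_camera("wrist");cv2.imwrite("pics/wrist4.png",im[:,:,::-1]);np.savez("wrist4.npz",im=im,d=d);seg.seg("wrist",im,d)
E
python3 st.py
```

```text
t 10.37 vise xy mm [-53.05  -2.61] z 0.0542 rot [-3.1411  0.0085  0.2714] F vise [-17.1   -3.17  11.99]
wrist bed med 0.0461 table 0.0011
wrist bed 69719 z 0.0461 rect [559.4  69.8] [155.5 200. ] 15.7
    [[458, 145], [512, -47], [661, -5], [607, 187]]
wrist bed 274 z 0.046 rect [484.5  82.5] [15.3  6.8] 19.0
    [[476, 83], [478, 77], [493, 82], [491, 88]]
wrist bed 364 z 0.0459 rect [466.5 139.7] [ 7.7 21.5] 52.6
    [[456, 143], [473, 130], [477, 136], [460, 149]]
wrist bed 402 z 0.0461 rect [498.7  22.6] [24.4  7.8] 69.8
    [[491, 13], [498, 10], [507, 33], [499, 35]]
wrist foot bar 6769 z 0.066 rect [591.   66.7] [16.4 90.6] 15.6
    [[571, 108], [595, 21], [611, 25], [587, 113]]
wrist saddle 4240 z 0.0869 rect [590.9  67.3] [14.2 34.3] 15.7
    [[579, 82], [589, 49], [602, 53], [593, 86]]
wrist jaws 20018 z 0.068 rect [601.5 117.3] [32.5 82.7] 15.8
    [[575, 153], [597, 73], [628, 82], [606, 162]]
wrist jaws 12951 z 0.068 rect [556.1 105.5] [31.  80.4] 15.5
    [[530, 140], [552, 63], [582, 71], [560, 148]]
t 10.42 vise xy mm [-53.04  -2.61] z 0.0543 rot [-3.1411  0.0084  0.2714] F vise [-17.17  -1.96  11.77]
```

View pics/wrist4.png

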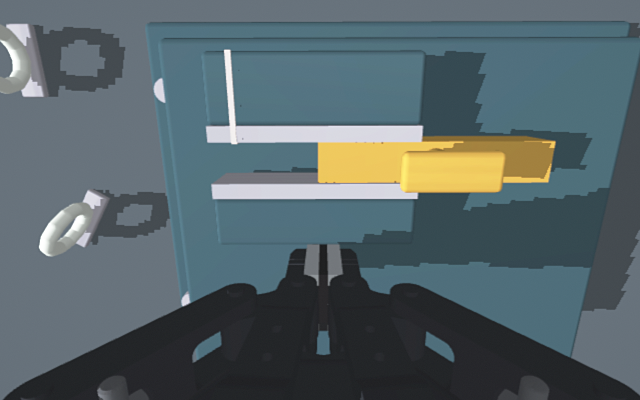

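Call:
arm_command(deltas=[[[0.0001,0,0],[0,0,0],0],[[0.0002,0,0],[0,0,0],0],[[0.0002,0,0],[0,0,0],0],[[0.0002,0,0],[0,0,0],0],[[0.0002,0,0],[0,0,0],0],[[0.0002,0,0],[0,0,0],0],[[0.0002,0,0],[0,0,0],0],[[0.0002,0,0],[0,0,0],0],[[0.0002,0,0],[0,0,0],0],[[0.0002,0,0],[0,0,0],0]])

```text
t: 11.25
position: [0.5363, 0.097, 0.0542]
eef_rot: [-3.141, 0.009, 0.271]
force: [-15.1, -7.8, 12.7]
grip_width: -0.0002
```

```bash
python3 st.py; python3 - <<'E'
from h import *
# measure edge->line along vise y from wrist4
a=np.load("wrist4.npz");im=a["im"].astype(int);P=cam("wrist")
c,n=np.cos(.2755),np.sin(.2755)
def v(px,z):
    r=(ray_z("wrist",px,z,P)[:2]-[.5866,.1139])*1000;return np.round([r[0]*c+r[1]*n,-r[0]*n+r[1]*c],2)
for r in [145,155,165,175]: 
    row=im[r,300:335]; print(r,[(300+i,int(p[0]-p[2])) for i,p in enumerate(row) if 14<=i<=24])
for r in [60,90,115,128,134]:
    print(r,[(x,int(im[r,x].min())) for x in range(222,245)])
for t in ["line","foot_edge","foot_tail"]:
    for q in models.pinpoint(t,"wrist")[:2]:
        z={"line":.068,"foot_edge":.066,"foot_tail":.056}[t]; print(t,np.round(q["at"],1),round(q["conf"],2),v(q["at"],z))
for px in [(318,145),(318,180)]: print(px,v(px,.066))
for px in [(230,90),(234,126),(235,132)]: print(px,v(px,.068))
E
```

```text
t 11.25 vise xy mm [-53.05  -2.59] z 0.0542 rot [-3.141   0.009   0.2714] F vise [-16.69  -3.37  12.67]
145 [(314, -45), (315, -48), (316, -50), (317, -4), (318, 125), (319, 151), (320, 147), (321, 145), (322, 145), (323, 144), (324, 144)]
155 [(314, -46), (315, -48), (316, -53), (317, -6), (318, 125), (319, 150), (320, 147), (321, 143), (322, 145), (323, 144), (324, 144)]
165 [(314, -46), (315, -49), (316, -53), (317, -6), (318, 123), (319, 150), (320, 145), (321, 143), (322, 143), (323, 143), (324, 143)]
175 [(314, -7), (315, -9), (316, -13), (317, 22), (318, 127), (319, 148), (320, 144), (321, 143), (322, 143), (323, 143), (324, 142)]
60 [(222, 83), (223, 80), (224, 125), (225, 231), (226, 244), (227, 241), (228, 242), (229, 244), (230, 224), (231, 136), (232, 83), (233, 82), (234, 85), (235, 85), (236, 85), (237, 85), (238, 86), (239, 86), (240, 86), (241, 87), (242, 88), (243, 87), (244, 87)]
90 [(222, 85), (223, 85), (224, 83), (225, 75), (226, 97), (227, 228), (228, 245), (229, 241), (230, 242), (231, 243), (232, 221), (233, 140), (234, 81), (235, 81), (236, 83), (237, 84), (2
[... 454 characters left out ...]
(231, 240), (232, 240), (233, 241), (234, 241), (235, 221), (236, 208), (237, 216), (238, 216), (239, 216), (240, 215), (241, 215), (242, 215), (243, 215), (244, 216)]
134 [(222, 214), (223, 213), (224, 213), (225, 213), (226, 213), (227, 214), (228, 213), (229, 213), (230, 229), (231, 239), (232, 240), (233, 240), (234, 240), (235, 219), (236, 207), (237, 213), (238, 214), (239, 215), (240, 214), (241, 214), (242, 214), (243, 214), (244, 214)]
line [234.8 141.4] 0.94 [-0.22 29.6 ]
foot_edge [317.5 161.8] 0.98 [-8.36 -1.18]
foot_tail [539.2 159.4] 0.63 [ -9.41 -92.8 ]
(318, 145) [-1.91 -1.42]
(318, 180) [-15.55  -1.32]
(230, 90) [18.1  29.99]
(234, 126) [ 5.42 29.48]
(235, 132) [ 3.24 29.27]
```

The push is about 17 N, which is about 9 N of nip after the 8 N drag. That is good, so I'll back off and then rise.

Call:
arm_command(deltas=[[[-0.001,0,0],[0,0,0],0],[[-0.003,0,0],[0,0,0],0],[[-0.006,0,0],[0,0,0],0],[[-0.012,0,0],[0,0,0],0],[[-0.02,0,0],[0,0,0],0],[[-0.025,0,-0.02],[0,0,0],0],[[-0.025,0,-0.045],[0,0,0],0],[[-0.025,0,-0.075],[0,0,0],0],[[-0.025,0,-0.105],[0,0,0],0],[[-0.025,0,-0.13],[0,0,0],0]])

```text
t: 12.23
position: [0.5154, 0.091, 0.1863]
eef_rot: [3.141, -0.001, 0.271]
force: [0.6, 0.6, 0.2]
grip_width: 0.0002
```

```bash
python3 - <<'E'
from h import *
import seg
P=cam("wrist");im,d=optics.read_camera("wrist");cv2.imwrite("pics/wrist5.png",im[:,:,::-1]);np.savez("wrist5.npz",im=im,d=d);seg.seg("wrist",im,d)
s=monitor.read_state();print(s["joint_positions"].round(2))
c,n=np.cos(.2755),np.sin(.2755)
for X,Y in [(-8,-125)]: print("target",[.5866+(X*c-Y*n)/1000,.1139+(X*n+Y*c)/1000])
E
python3 st.py;python3 go.py .613 -.0086 .16 1.846;python3 go.py .613 -.0086 .16 -1.2953
```

```text
wrist bed med 0.0507 table 0.0059
wrist bed 32934 z 0.0507 rect [556.8  68.7] [166.9 200.4] 16.0
    [[449, 142], [504, -51], [665, -5], [609, 188]]
wrist bed 46 z 0.0366 rect [445.2 106.6] [7.8 7.1] 27.7
    [[440, 108], [443, 102], [450, 105], [447, 112]]
wrist foot bar 887 z 0.071 rect [585.9  94.9] [15.1 31.7] 15.6
    [[574, 108], [583, 78], [597, 82], [589, 112]]
wrist foot bar 707 z 0.0712 rect [603.4  33.3] [16.3 33.8] 17.2
    [[591, 47], [601, 15], [616, 20], [606, 52]]
wrist saddle 1071 z 0.0919 rect [593.4  67.2] [14. 34.] 15.6
    [[582, 82], [591, 49], [605, 53], [596, 86]]
wrist jaws 4652 z 0.073 rect [604.2 118.1] [32.5 80.1] 16.1
    [[578, 152], [600, 75], [631, 84], [609, 161]]
wrist jaws 3565 z 0.0727 rect [561.1 106. ] [25.5 80.2] 15.6
    [[538, 141], [560, 64], [584, 71], [563, 148]]
[-0.05  0.37  1.44  0.    1.32  1.25]
target [np.float64(0.6129052000180406), np.float64(-0.008562387907515831)]
t 12.28 vise xy mm [-72.98  -3.16] z 0.1907 rot [ 3.1388 -0.0087  0.271 ] F vise [1.76 0.17 4.37]
t 12.28 pos [0.5172 0.091  0.1907] rot [ 3.1388 -0.0087  0.271 ] F [1.64 0.64 4.37]
delta [0.0653 0.1215 0.0316] rotvec [ 0.009  -0.0046 -1.575 ]
t 12.28 pos [0.5172 0.091  0.1907] rot [ 3.1388 -0.0087  0.271 ] F [1.64 0.64 4.37]
delta [0.0653 0.1215 0.0316] rotvec [-0.0046 -0.009   1.5663]
```

View pics/wrist5.png

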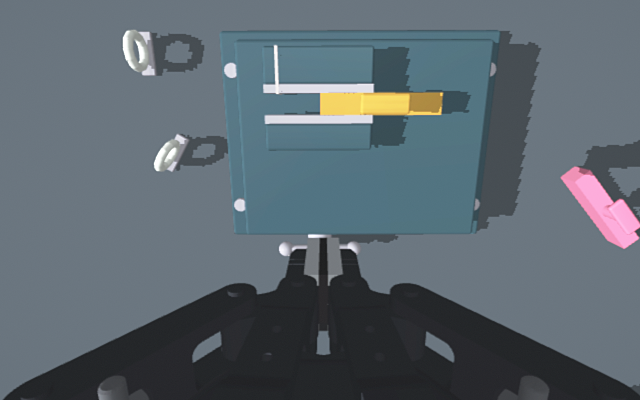

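The jaw stayed closed on the foot; the gap measures about 15.8 mm. I'll go round behind the tail and turn the tool so its x axis points along vise +y.

Call:
arm_command(deltas=[[[0.005,0.01,0],[0,0,-0.1],0],[[0.012,0.022,0],[0,0,-0.22],0],[[0.019,0.036,0],[0,0,-0.34],0],[[0.026,0.05,0],[0,0,-0.46],0],[[0.034,0.064,0],[0,0,-0.58],0],[[0.042,0.078,0],[0,0,-0.7],0],[[0.05,0.092,0],[0,0,-0.82],0],[[0.056,0.105,0],[0,0,-0.94],0],[[0.062,0.116,0],[0,0,-1.06],0],[[0.065,0.122,0],[0,0,-1.18],0]])

```text
t: 13.12
position: [0.6114, -0.0103, 0.1837]
eef_rot: [-3.141, 0.0, 1.456]
force: [-0.6, -0.3, 0.4]
grip_width: -0.0002
```

```bash
python3 st.py;python3 go.py .613 -.0086 .12 1.846
```

```text
t 13.12 vise xy mm [  -9.92 -126.22] z 0.1837 rot [-3.1413e+00  1.0000e-04  1.4559e+00] F vise [-0.63 -0.16  0.41]
t 13.12 pos [ 0.6114 -0.0103  0.1837] rot [-3.1413e+00  1.0000e-04  1.4559e+00] F [-0.56 -0.32  0.41]
delta [0.0018 0.0014 0.0637] rotvec [-3.000e-04  0.000e+00 -3.901e-01]
```

Call:
arm_command(deltas=[[[0.0005,0.0005,0],[0,0,-0.1],0],[[0.001,0.001,0.005],[0,0,-0.2],0],[[0.0015,0.0015,0.01],[0,0,-0.3],0],[[0.0018,0.0014,0.02],[0,0,-0.38],0],[[0.0018,0.0014,0.03],[0,0,-0.39],0],[[0.0018,0.0014,0.03],[0,0,-0.39],0],[[0.0018,0.0014,0.03],[0,0,-0.39],0],[[0.0018,0.0014,0.03],[0,0,-0.39],0],[[0.0018,0.0014,0.03],[0,0,-0.39],0],[[0.0018,0.0014,0.03],[0,0,-0.39],0]])

```text
t: 13.95
position: [0.6128, -0.0075, 0.1548]
eef_rot: [3.141, 0.0, 1.84]
force: [0.1, 0.8, -0.5]
grip_width: 0.0002
```

```bash
cat > meas.py <<'E'
import sys
from h import *
import seg
tag=sys.argv[1]
P=cam("wrist");im,d=optics.read_camera("wrist");cv2.imwrite(f"pics/{tag}.png",im[:,:,::-1]);np.savez(tag+".npz",im=im,d=d);seg.seg("wrist",im,d)
c,n=np.cos(.2755),np.sin(.2755)
def v(px,z):
    r=(ray_z("wrist",px,z,P)[:2]-[.5866,.1139])*1000;return np.round([r[0]*c+r[1]*n,-r[0]*n+r[1]*c],2)
for t,z in [("line",.067),("foot_edge",.065),("foot_tail",.055)]:
    for q in models.pinpoint(t,"wrist")[:2]: print(t,np.round(q["at"],1),round(q["conf"],2),v(q["at"],z))
E
python3 meas.py wrist6; python3 st.py
```

```text
wrist bed med 0.046 table 0.001
wrist bed 35586 z 0.046 rect [551.1  37.8] [188.1 143.7] 15.7
    [[441, 82], [480, -57], [661, -6], [622, 132]]
wrist bed 194 z 0.046 rect [576.8 116.9] [15.9  4.9] 13.6
    [[568, 117], [570, 113], [585, 116], [584, 121]]
wrist foot bar 2219 z 0.066 rect [590.2  68.7] [15.9 93. ] 15.7
    [[570, 111], [595, 22], [610, 26], [585, 116]]
wrist saddle 1381 z 0.0868 rect [590.5  66.9] [13.6 33.1] 15.8
    [[579, 81], [588, 49], [602, 53], [593, 85]]
wrist jaws 3206 z 0.0678 rect [563.2  87.6] [26.5 42.7] 15.8
    [[545, 105], [556, 64], [582, 71], [570, 112]]
wrist jaws 3881 z 0.0678 rect [606.5  99.8] [32.  42.5] 15.8
    [[585, 116], [597, 75], [628, 84], [616, 125]]
foot_edge [419.1 274. ] 0.82 [  63.87 -181.68]
foot_edge [322.7   4.2] 0.74 [-7.42  0.42]
foot_tail [488.8 275.1] 0.95 [ 121.58 -188.27]
foot_tail [187.2 355.3] 0.86 [-122.56 -261.29]
t 14.15 vise xy mm [  -7.89 -123.89] z 0.1545 rot [3.1412e+00 2.0000e-04 1.8406e+00] F vise [ 0.41 -0.32 -0.75]
```

View pics/wrist6.png

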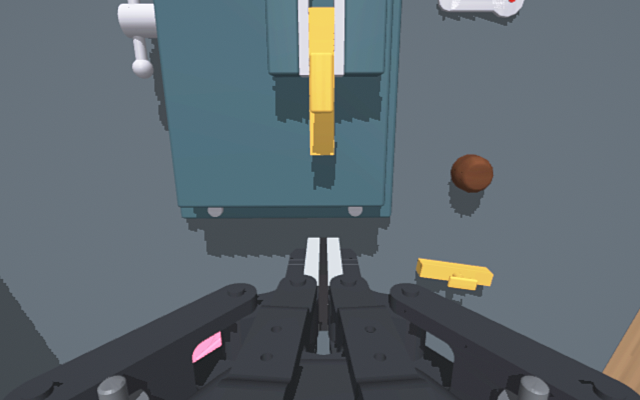

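The fingers (322,240) are in line with the foot (322,155). I'll descend behind the tail.

Call:
arm_command(deltas=[[[0,-0.0005,0.015],[0,0,-0.005],0],[[0,-0.0005,0.035],[0,0,-0.005],0],[[0,-0.0005,0.055],[0,0,-0.005],0],[[0,-0.0005,0.075],[0,0,-0.005],0],[[0,-0.0005,0.09],[0,0,-0.005],0],[[0,-0.0005,0.099],[0,0,-0.005],0],[[0.002,-0.0005,0.103],[0,0,-0.005],0],[[0.006,-0.0005,0.103],[0,0,-0.005],0],[[0.01,-0.0005,0.103],[0,0,-0.005],0],[[0.012,-0.0005,0.103],[0,0,-0.005],0]])

```text
t: 14.98
position: [0.6093, 0.0046, 0.0524]
eef_rot: [3.14, 0.001, 1.846]
force: [0.9, 0.9, -0.6]
grip_width: 0.0003
```

Call:
arm_command(deltas=[[[0.001,0,0],[0,0,0],0],[[0.002,0,0],[0,0,0],0],[[0.003,0,0],[0,0,0],0],[[0.004,0,0],[0,0,0],0],[[0.005,0,0],[0,0,0],0],[[0.006,0,0],[0,0,0],0],[[0.007,0,0],[0,0,0],0],[[0.008,0,0],[0,0,0],0],[[0.008,0,0],[0,0,0],0],[[0.008,0,0],[0,0,0],0]])

```text
t: 15.82
position: [0.6068, 0.0117, 0.0513]
eef_rot: [-3.142, -0.0, 1.846]
force: [0.6, -0.3, 0.6]
grip_width: -0.0
```

```bash
python3 st.py
```

```text
t 15.82 vise xy mm [  -8.36 -103.81] z 0.0513 rot [-3.1416 -0.      1.8459] F vise [ 0.48 -0.43  0.57]
```

Call:
arm_command(deltas=[[[0.0006,0,0],[0,0,0],0],[[0.0012,0,0],[0,0,0],0],[[0.0018,0,0],[0,0,0],0],[[0.0024,0,0],[0,0,0],0],[[0.003,0,0],[0,0,0],0],[[0.0036,0,0],[0,0,0],0],[[0.0042,0,0],[0,0,0],0],[[0.0048,0,0],[0,0,0],0],[[0.005,0,0],[0,0,0],0],[[0.005,0,0],[0,0,0],0]])

```text
t: 16.65
position: [0.6062, 0.0142, 0.0516]
eef_rot: [3.141, 0.004, 1.845]
force: [0.7, -12.9, -0.6]
grip_width: -0.0002
```

```bash
python3 st.py
```

```text
t 16.65 vise xy mm [  -8.26 -101.31] z 0.0516 rot [3.141  0.0042 1.8454] F vise [ -2.82 -12.62  -0.63]
```

Call:
arm_command(deltas=[[[0.0003,0,0],[0,0,0],0],[[0.0006,0,0],[0,0,0],0],[[0.0009,0,0],[0,0,0],0],[[0.0012,0,0],[0,0,0],0],[[0.0015,0,0],[0,0,0],0],[[0.0018,0,0],[0,0,0],0],[[0.0021,0,0],[0,0,0],0],[[0.0024,0,0],[0,0,0],0],[[0.0027,0,0],[0,0,0],0],[[0.003,0,0],[0,0,0],0]])

```text
t: 17.48
position: [0.6055, 0.0168, 0.0517]
eef_rot: [3.141, 0.005, 1.845]
force: [1.7, -12.8, -0.2]
grip_width: 0.0003
```

```bash
python3 st.py
```

```text
t 17.48 vise xy mm [ -8.27 -98.56] z 0.0517 rot [3.1409 0.0045 1.8453] F vise [ -1.87 -12.81  -0.25]
```

It slides steadily at about 13 N.

Call:
arm_command(deltas=[[[0.0008,0,0],[0,0,0],0],[[0.0016,0,0],[0,0,0],0],[[0.0024,0,0],[0,0,0],0],[[0.0032,0,0],[0,0,0],0],[[0.004,0,0],[0,0,0],0],[[0.0048,0,0],[0,0,0],0],[[0.0056,0,0],[0,0,0],0],[[0.0064,0,0],[0,0,0],0],[[0.0072,0,0],[0,0,0],0],[[0.008,0,0],[0,0,0],0]])

```text
t: 18.32
position: [0.6033, 0.0245, 0.0516]
eef_rot: [3.141, 0.005, 1.845]
force: [0.8, -12.0, -0.9]
grip_width: 0.0001
```

Call:
arm_command(deltas=[[[0.0008,0,0],[0,0,0],0],[[0.0016,0,0],[0,0,0],0],[[0.0024,0,0],[0,0,0],0],[[0.0032,0,0],[0,0,0],0],[[0.004,0,0],[0,0,0],0],[[0.0048,0,0],[0,0,0],0],[[0.0056,0,0],[0,0,0],0],[[0.0064,0,0],[0,0,0],0],[[0.0072,0,0],[0,0,0],0],[[0.008,0,0],[0,0,0],0]])

```text
t: 19.15
position: [0.6011, 0.0323, 0.0517]
eef_rot: [3.141, 0.004, 1.845]
force: [0.8, -12.6, -0.3]
grip_width: 0.0
```

```bash
python3 st.py; python3 meas.py wrist7
```

```text
t 19.15 vise xy mm [ -8.25 -82.51] z 0.0517 rot [3.1409 0.0045 1.8453] F vise [ -2.66 -12.36  -0.33]
wrist bed med 0.046 table 0.0011
wrist bed 58968 z 0.046 rect [523.9  48. ] [118.2 152.7] 28.4
    [[436, 87], [508, -47], [612, 9], [540, 143]]
wrist bed 9329 z 0.046 rect [616.5  79.6] [ 40.5 129.2] 15.5
    [[580, 136], [614, 12], [653, 23], [619, 147]]
wrist bed 132 z 0.0461 rect [613.7 -13.9] [5.7 8.4] 15.3
    [[610, -11], [612, -19], [618, -17], [615, -9]]
wrist bed 117 z 0.0459 rect [560.6 -31.2] [12.5  6. ] 46.8
    [[554, -34], [558, -38], [567, -29], [563, -25]]
wrist foot bar 3815 z 0.066 rect [577.3 115.3] [15.9 27.9] 15.7
    [[566, 127], [573, 100], [589, 104], [581, 131]]
wrist foot bar 2202 z 0.0663 rect [594.5  54.2] [16.  24.4] 16.1
    [[583, 64], [590, 40], [606, 45], [599, 68]]
wrist saddle 4681 z 0.087 rect [585.8  85.7] [13.8 34.1] 15.6
    [[575, 100], [584, 67], [597, 71], [588, 104]]
wrist jaws 12276 z 0.068 rect [561.2  95. ] [26.4 57.3] 15.8
    [[541, 119], [556, 64], [582, 71], [566, 126]]
wrist jaws 15040 z 0.068 rect [604.6 107.2] [32.2 57.1] 16.0
    [[581, 130], [597, 75], [628, 84], [612, 139]]
wrist jaws 736 z 0.069 rect [598.3  40.5] [27.2  5.7] 16.4
    [[584, 39], [586, 34], [612, 42], [611, 47]]
foot_tail [324.8 235.7] 0.62 [ -7.7  -71.91]
foot_tail [320.  127.4] 0.18 [ -9.69 -25.52]
```

View pics/wrist7.png

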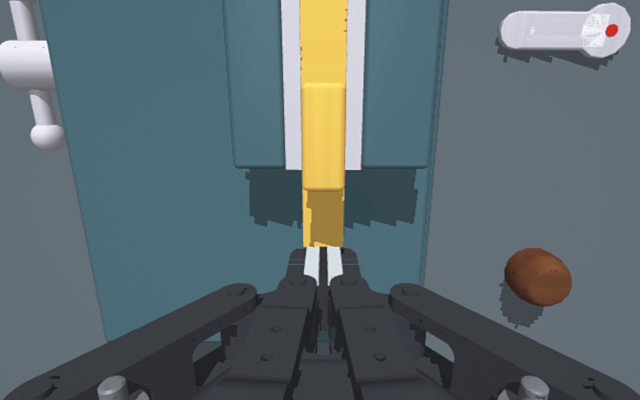

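The tail has moved about 19 mm, with about 12 mm left. I'll push 9 mm more, then lift and measure against the line.

Call:
arm_command(deltas=[[[0.0009,0,0],[0,0,0],0],[[0.0018,0,0],[0,0,0],0],[[0.0027,0,0],[0,0,0],0],[[0.0036,0,0],[0,0,0],0],[[0.0045,0,0],[0,0,0],0],[[0.0054,0,0],[0,0,0],0],[[0.0063,0,0],[0,0,0],0],[[0.0072,0,0],[0,0,0],0],[[0.0081,0,0],[0,0,0],0],[[0.009,0,0],[0,0,0],0]])

```text
t: 20.18
position: [0.5986, 0.041, 0.0516]
eef_rot: [3.141, 0.004, 1.845]
force: [2.7, -12.7, 0.0]
grip_width: 0.0
```

```bash
python3 st.py; python3 - <<'E'
from h import *
im,d=optics.read_camera("scene")
cv2.imwrite("pics/scene8.png",cv2.resize(im[140:290,280:460],None,fx=4,fy=4,interpolation=cv2.INTER_CUBIC)[:,:,::-1])
E
```

```text
t 20.18 vise xy mm [ -8.26 -73.44] z 0.0516 rot [3.141  0.0044 1.8454] F vise [ -0.84 -12.92   0.  ]
```

View pics/scene8.png

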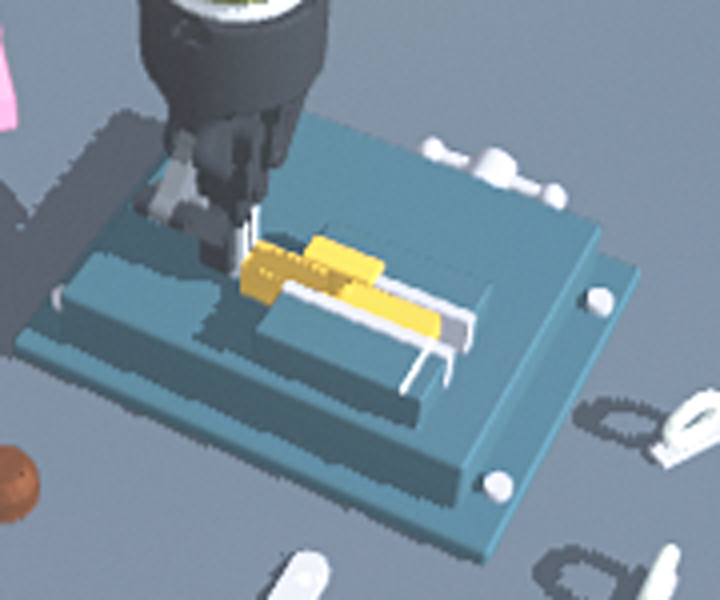

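The scene view shows the front edge just short of the line. I'll back off, lift, and look from above.

Call:
arm_command(deltas=[[[-0.002,0,0],[0,0,0],0],[[-0.006,0,0],[0,0,0],0],[[-0.012,0,0],[0,0,0],0],[[-0.012,0,-0.015],[0,0,0],0],[[-0.012,0,-0.035],[0,0,0],0],[[-0.012,0,-0.055],[0,0,0],0],[[-0.012,0,-0.075],[0,0,0],0],[[-0.012,0,-0.085],[0,0,0],0],[[-0.012,0,-0.085],[0,0,0],0],[[-0.012,0,-0.085],[0,0,0],0]])

```text
t: 21.07
position: [0.6009, 0.0318, 0.1359]
eef_rot: [-3.141, -0.0, 1.846]
force: [-0.2, 0.2, -0.1]
grip_width: 0.0001
```

Call:
arm_command(deltas=[[[0.008,0,0],[0,0,0],0],[[0.018,0,0],[0,0,0],0],[[0.03,0,0],[0,0,0],0],[[0.04,0,0],[0,0,0],0],[[0.046,0,0],[0,0,0],0],[[0.05,0,0],[0,0,0],0],[[0.05,0,0],[0,0,0],0],[[0.05,0,0],[0,0,0],0],[[0.05,0,0],[0,0,0],0],[[0.05,0,0],[0,0,0],0]])

```text
t: 21.9
position: [0.5877, 0.0796, 0.1363]
eef_rot: [3.142, 0.0, 1.845]
force: [0.2, 0.4, 0.4]
grip_width: 0.0
```

```bash
python3 st.py; python3 meas.py wrist9; python3 - <<'E'
import cv2; im=cv2.imread("pics/wrist9.png"); cv2.imwrite("pics/wrist9c.png",cv2.resize(im[0:200,230:430],None,fx=3,fy=3,interpolation=cv2.INTER_NEAREST))
E
```

```text
t 21.9 vise xy mm [ -8.31 -33.31] z 0.1363 rot [3.1416e+00 1.0000e-04 1.8453e+00] F vise [0.36 0.36 0.36]
wrist bed med 0.046 table 0.0011
wrist bed 36563 z 0.046 rect [541.3  72.9] [188.6 183.6] 15.9
    [[425, 135], [476, -41], [657, 10], [607, 187]]
wrist foot bar 1329 z 0.0661 rect [578.  113.2] [15.2 50.8] 16.1
    [[564, 136], [578, 87], [592, 91], [578, 140]]
wrist foot bar 394 z 0.0664 rect [590.8  66.5] [15.6 13. ] 18.1
    [[581, 70], [585, 58], [600, 63], [596, 75]]
wrist saddle 1296 z 0.0871 rect [583.   94.6] [13.3 33.3] 16.3
    [[572, 109], [581, 77], [594, 81], [585, 112]]
wrist jaws 5342 z 0.068 rect [558.1 105.6] [26.6 80.3] 15.8
    [[534, 141], [556, 63], [582, 71], [560, 148]]
wrist jaws 6523 z 0.068 rect [601.1 117.8] [32.8 79.2] 15.7
    [[575, 152], [596, 75], [628, 84], [606, 160]]
line [336.4 106.6] 0.72 [-0.48 30.96]
foot_edge [323.8 109.8] 0.64 [-8.01 29.07]
foot_tail [325.8 243.1] 0.95 [ -6.52 -62.04]
```

View pics/wrist9c.png

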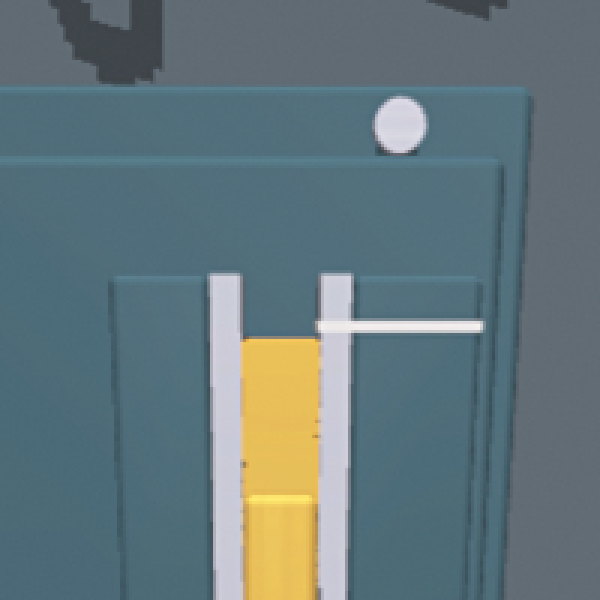

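The close view shows the line's middle at row ~108.6 and the foot's front edge at row ~112.7, so it is still short. Now sub-pixel.

```bash
cat > sub.py <<'E'
import sys
from h import *
a=np.load(sys.argv[1]+".npz");im=a["im"].astype(float);P=cam("wrist")
fl=list(map(int,sys.argv[2:8])) # line col range, foot col range, row range
c,n=np.cos(.2755),np.sin(.2755)
def v(px,z):
    r=(ray_z("wrist",px,z,P)[:2]-[.5866,.1139])*1000;return np.array([r[0]*c+r[1]*n,-r[0]*n+r[1]*c])
r0,r1=fl[4:]
# line: white minus background
L=im[r0:r1,fl[0]:fl[1]].min(2).mean(1); b=np.median(L); w=np.clip(L-b-.15*(L.max()-b),0,None); rl=(np.arange(r0,r1)*w).sum()/w.sum()
F=(im[r0:r1,fl[2]:fl[3]]); F=(F[...,0]-F[...,2]).mean(1); h=(F[:3].mean()+F[-3:].mean())/2
i=np.where((F[:-1]<h)&(F[1:]>=h))[0][0]; rf=r0+i+(h-F[i])/(F[i+1]-F[i])
print(L.round(),F.round()); cl=(fl[0]+fl[1])/2;cf=(fl[2]+fl[3])/2
a_=v((cl,rl),.068);b_=v((cf,rf),.066);print("rows",rl,rf,"line",a_,"edge",b_,"remaining",a_[1]-b_[1])
E
python3 sub.py wrist9 350 385 315 332 98 122; python3 sub.py wrist9 338 346 315 332 98 122
```

```text
[ 83.  83.  83.  83.  83.  83.  81.  78. 122. 221. 237. 235. 200.  88.
  76.  81.  82.  82.  82.  81.  81.  81.  81.  81.] [-41. -41. -41. -41. -41. -42. -42. -42. -42. -42. -42. -42. -46. -48.
  21. 154. 151. 146. 145. 145. 145. 145. 145. 145.]
rows 108.34912542849608 112.23276115023474 line [18.00065259 30.12719351] edge [-8.23749345 27.8270742 ] remaining 2.300119311861515
[204. 204. 204. 204. 204. 204. 203. 202. 210. 230. 234. 233. 226. 204.
 203. 204. 204. 204. 204. 204. 204. 204. 204. 204.] [-41. -41. -41. -41. -41. -42. -42. -42. -42. -42. -42. -42. -46. -48.
  21. 154. 151. 146. 145. 145. 145. 145. 145. 145.]
rows 108.38049615055603 112.23276115023474 line [ 2.79170139 30.10899424] edge [-8.23749345 27.8270742 ] remaining 2.281920043707668
```

About 2.3 mm remains. I'll return behind the tail and push that much.

Call:
arm_command(deltas=[[[-0.01,0,0],[0,0,0],0],[[-0.025,0,0],[0,0,0],0],[[-0.04,0,0],[0,0,0],0],[[-0.05,0,0],[0,0,0],0],[[-0.05,0,0.02],[0,0,0],0],[[-0.05,0,0.045],[0,0,0],0],[[-0.05,0,0.065],[0,0,0],0],[[-0.05,0,0.08],[0,0,0],0],[[-0.05,0,0.085],[0,0,0],0],[[-0.05,0,0.085],[0,0,0],0]])

```text
t: 22.93
position: [0.6008, 0.031, 0.0502]
eef_rot: [-3.139, -0.001, 1.845]
force: [0.0, 0.7, 0.5]
grip_width: 0.0003
```

Call:
arm_command(deltas=[[[0.002,0,0],[0,0,0],0],[[0.004,0,0],[0,0,0],0],[[0.006,0,0],[0,0,0],0],[[0.008,0,0],[0,0,0],0],[[0.009,0,0],[0,0,0],0],[[0.0095,0,0],[0,0,0],0],[[0.01,0,0],[0,0,0],0],[[0.0105,0,0],[0,0,0],0],[[0.011,0,0],[0,0,0],0],[[0.011,0,0],[0,0,0],0]])

```text
t: 23.77
position: [0.5987, 0.0412, 0.0517]
eef_rot: [3.141, 0.002, 1.846]
force: [0.8, -7.3, 2.0]
grip_width: -0.0005
```

```bash
python3 st.py
```

```text
t 23.77 vise xy mm [ -8.15 -73.26] z 0.0517 rot [3.1408e+00 2.4000e-03 1.8455e+00] F vise [-1.23 -7.24  1.98]
```

Call:
arm_command(deltas=[[[0.0004,0,0],[0,0,0],0],[[0.0008,0,0],[0,0,0],0],[[0.0012,0,0],[0,0,0],0],[[0.0016,0,0],[0,0,0],0],[[0.002,0,0],[0,0,0],0],[[0.0024,0,0],[0,0,0],0],[[0.0026,0,0],[0,0,0],0],[[0.0026,0,0],[0,0,0],0],[[0.0026,0,0],[0,0,0],0],[[0.0026,0,0],[0,0,0],0]])

```text
t: 24.6
position: [0.5982, 0.0427, 0.0516]
eef_rot: [3.141, 0.004, 1.845]
force: [1.2, -12.2, 0.4]
grip_width: -0.0002
```

```bash
python3 st.py
```

```text
t 24.6 vise xy mm [ -8.15 -71.65] z 0.0516 rot [3.1408 0.0038 1.8453] F vise [ -2.16 -12.04   0.4 ]
```

Call:
arm_command(deltas=[[[0.0001,0,0],[0,0,0],0],[[0.0002,0,0],[0,0,0],0],[[0.0003,0,0],[0,0,0],0],[[0.0004,0,0],[0,0,0],0],[[0.0004,0,0],[0,0,0],0],[[0.0004,0,0],[0,0,0],0],[[0.0004,0,0],[0,0,0],0],[[0.0004,0,0],[0,0,0],0],[[0.0004,0,0],[0,0,0],0],[[0.0004,0,0],[0,0,0],0]])

```text
t: 25.43
position: [0.5982, 0.0431, 0.0516]
eef_rot: [3.141, 0.004, 1.845]
force: [1.5, -12.4, -0.5]
grip_width: 0.0002
```

Call:
arm_command(deltas=[[[-0.002,0,0],[0,0,0],0],[[-0.006,0,0],[0,0,0],0],[[-0.012,0,0],[0,0,0],0],[[-0.012,0,-0.015],[0,0,0],0],[[-0.012,0,-0.035],[0,0,0],0],[[-0.012,0,-0.055],[0,0,0],0],[[-0.012,0,-0.075],[0,0,0],0],[[-0.012,0,-0.085],[0,0,0],0],[[-0.012,0,-0.085],[0,0,0],0],[[-0.012,0,-0.085],[0,0,0],0]])

```text
t: 26.27
position: [0.6004, 0.0338, 0.1358]
eef_rot: [-3.141, -0.0, 1.846]
force: [-0.7, -0.1, 0.2]
grip_width: -0.0001
```

Call:
arm_command(deltas=[[[0.008,0,0],[0,0,0],0],[[0.018,0,0],[0,0,0],0],[[0.03,0,0],[0,0,0],0],[[0.04,0,0],[0,0,0],0],[[0.044,0,0],[0,0,0],0],[[0.047,0,0],[0,0,0],0],[[0.047,0,0],[0,0,0],0],[[0.047,0,0],[0,0,0],0],[[0.047,0,0],[0,0,0],0],[[0.047,0,0],[0,0,0],0]])

```text
t: 27.1
position: [0.5879, 0.0786, 0.1363]
eef_rot: [3.142, 0.0, 1.845]
force: [0.9, 0.2, -0.5]
grip_width: -0.0
```

```bash
python3 st.py; python3 meas.py wrist10; python3 sub.py wrist10 350 385 315 332 98 122;python3 sub.py wrist10 338 346 315 332 98 122; python3 - <<'E'
import cv2; im=cv2.imread("pics/wrist10.png"); cv2.imwrite("pics/wrist10c.png",cv2.resize(im[0:200,230:430],None,fx=3,fy=3,interpolation=cv2.INTER_NEAREST))
E
```

```text
t 27.1 vise xy mm [ -8.33 -34.28] z 0.1363 rot [3.1415e+00 1.0000e-04 1.8453e+00] F vise [ 0.87 -0.07 -0.54]
wrist bed med 0.046 table 0.0011
wrist bed 36886 z 0.046 rect [541.5  72.4] [188.3 185.1] 15.7
    [[426, 136], [476, -42], [657, 9], [607, 187]]
wrist foot bar 1342 z 0.066 rect [578.5 111.6] [15.4 58.1] 15.7
    [[563, 137], [579, 82], [594, 86], [578, 142]]
wrist foot bar 492 z 0.0661 rect [590.6  67.1] [15.4 16.7] 16.6
    [[581, 73], [586, 57], [600, 61], [596, 77]]
wrist saddle 1319 z 0.0869 rect [582.5  96.1] [13.4 34.2] 16.3
    [[571, 111], [581, 78], [594, 82], [584, 114]]
wrist jaws 5381 z 0.068 rect [558.2 105.6] [26.4 79.7] 15.8
    [[535, 140], [556, 64], [582, 71], [560, 147]]
wrist jaws 6584 z 0.068 rect [601.4 117.8] [32.7 80.1] 16.1
    [[575, 152], [597, 75], [628, 84], [606, 161]]
line [336.3 108. ] 0.89 [-0.54 29.17]
foot_edge [323.3 104.8] 0.72 [-8.32 31.01]
foot_tail [324.7 240.1] 0.83 [ -7.3  -60.75]
[ 83.  83.  83.  83.  82.  79.  89. 164. 239. 238. 232. 109.  75.  80.
  82.  82.  82.  82.  82.  81.  81.  81.  81.  81.] [-41. -41. -41. -41. -41. -41. -42. -44. -48.  -1. 121. 149. 145. 144.
 144. 144. 144. 145. 145. 145. 145. 145. 145. 145.]
rows 106.74355426990316 107.43112614789753 line [17.96575462 30.08634381] edge [-8.2424279  29.66418197] remaining 0.4221618373974003
[203. 204. 203. 204. 203. 202. 207. 224. 234. 234. 231. 204. 202. 204.
 204. 204. 204. 204. 204. 204. 204. 204. 204. 204.] [-41. -41. -41. -41. -41. -41. -42. -44. -48.  -1. 121. 149. 145. 144.
 144. 144. 144. 145. 145. 145. 145. 145. 145. 145.]
rows 106.62365743357829 107.43112614789753 line [ 2.77341855 30.1546252 ] edge [-8.2424279  29.66418197] remaining 0.4904432299291841
```

View pics/wrist10c.png

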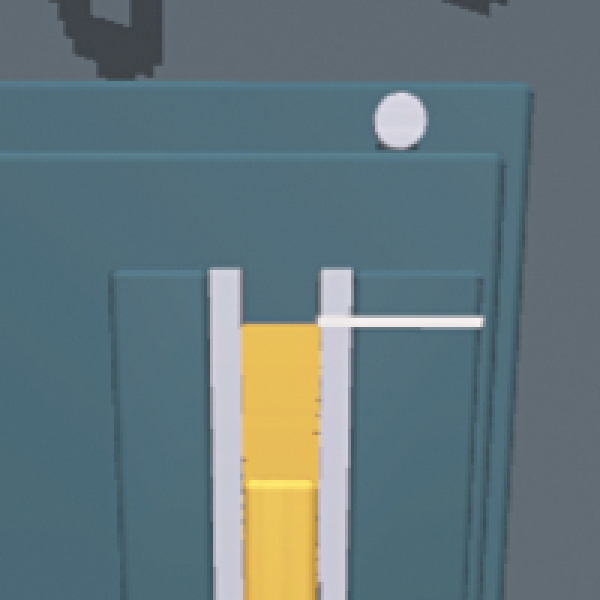

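The edge is within about 0.45 mm of the line's middle and still on the line, so I'll leave it there. One last check of the surroundings before handing in.

```bash
python3 - <<'E'
from h import *
im,d=optics.read_camera("scene");a=np.load("scene0.npz")["im"]
cv2.imwrite("pics/scene11.png",im[:,:,::-1])
for t in ["guide_a","spoon","cap","foot"]: print(t,[(np.round(r["at"]).tolist(),round(r["conf"],2)) for r in models.pinpoint(t,"scene")[:4]])
E
python3 st.py
```

```text
guide_a [([451.0, 253.0], 0.74), ([278.0, 266.0], 0.71), ([443.0, 290.0], 0.47)]
spoon [([349.0, 293.0], 0.74), ([380.0, 205.0], 0.65)]
cap [([279.0, 263.0], 0.58)]
foot [([278.0, 158.0], 0.82), ([366.0, 222.0], 0.81), ([236.0, 237.0], 0.64)]
t 27.55 vise xy mm [ -8.36 -33.92] z 0.1363 rot [-3.1416 -0.      1.8457] F vise [-0.99  0.34 -0.2 ]
```

View pics/scene11.png

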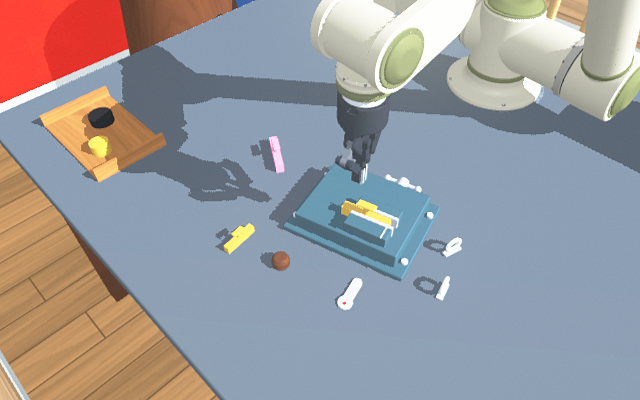

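The small parts (guides at 452,247 and 443,288, spoon at 350,293, cap at 281,261) and the look-alikes are where they started. The gripper is clear of everything.

```bash
python3 -c "
from station import job; print(job.hand_in())"
```

```text
the job is handed in; nothing more can be done
None
```

The vise jaw is closed on the brass foot, and the foot's front edge is on the white line. I handed the job in at about 27.6 s; no verdict was reported.

- **Nip:** I pushed the jaw up from behind until the push read about 17 N. Less the 8 N drag, that is about 9 N of nip. The highest horizontal push I read was about 17 N.
- **Foot push:** I slid the foot by its tail at about 12–13 N, lifted off to measure, and finished with a short second push of about 2 mm.
- **Edge to line:** the last close view put the front edge 0.4–0.5 mm short of the line's middle, within the line's 2 mm width. The network's own line and edge points disagreed, putting the edge about 1.8 mm past the line. I trusted the pixel-edge measurement because it agrees with the magnified picture.
- **Jaw and foot:** the gap measures about 15.9 mm, so the jaw is still closed on the 16 mm foot. The foot lies flat and square to the jaws.
- **Everything else:** the small parts and look-alike feet are where they started, and the gripper touches nothing.

While nipping, the tool also read up to about 13 N vertically, from the fingers rubbing on the jaw's back. I saw no effect on the foot or the jaw.

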